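# Tip a casting mould out of a tight rack and stand it on its keyed base

### The job

Three upright plaster moulds are packed tightly in the rack. Hook the blue-striped one from behind by its top edge and tip it forward until it leans out of the row, then grip it by its front edge, lift it out of the rack and stand it gently upright on the mould base, so that the notch in its underside sits fully down over the key, with the mould's thickness centred on the key. Leave the other two moulds standing in the rack and do not disturb the stamp and the clay pot.

Things in the scene. Friction and masses are not known exactly. Their poses are not given: they have to be found in the camera images.
- mould_blue: plaster block 100 (x) x 40 (y, thickness) x 150 mm (z), blue paint stripe along its top and down its front edge (spine, -x side). Origin: centre of the underside; z up along the block, x from spine to rear edge. About 0.42 kg. A notch 30 (x) wide and 14 mm deep runs through the thickness in the middle of the underside. In any of the rack's three places, 2 mm between moulds, underside 12 mm above the bench.
- mould_blue_top (a point): centre of the blue mould's top face, 150 mm above its underside. The mould tips forward about the front edge of the rack's floor: past about 0.25 rad it goes on by itself, and at about 0.4 rad its lower front edge meets the bench and it stays leaning there; pulled fast or beyond 0.57 rad it topples onto its face.
- mould_yellow: plaster block 100 (x) x 40 (y, thickness) x 150 mm (z), yellow paint stripe along its top and down its front edge (spine, -x side). Origin: centre of the underside; z up along the block, x from spine to rear edge. Same shape as the blue one; stays in the rack.
- mould_red: plaster block 100 (x) x 40 (y, thickness) x 150 mm (z), red paint stripe along its top and down its front edge (spine, -x side). Origin: centre of the underside; z up along the block, x from spine to rear edge. Same shape as the blue one; stays in the rack.
- rack: fixed wooden rack, open in front and above. Origin: on the bench under the middle of the row; x front to back, y along the row (places y = -42, 0, 42 mm, moulds centred at x = 0). Floor 12 mm thick from x = -20 mm (moulds overhang it by 30 mm); sides 80 mm high, outside at y = +-74 mm, from x = -8 mm.
- rack_back (a point): middle of the top of the rack's back board, 60 mm above the bench; the board spans x = 51 to 59 mm of the rack, the moulds' rear edges are at x = 50 mm and can be reached from behind above the board
- mould_base: fixed plaster plate 140 (x) x 90 (y) x 20 mm with a terracotta-coloured key in the middle of its top: 20 (x) x 24 (y) mm, 10 mm high, its top 3 mm stepped in to 14 x 18 mm. Origin: centre of the underside, z up. Seated, the mould has its x along the plate's x (either way round) and its underside 20 mm above the bench.
- key (a point): centre of the key's top, 30 mm above the bench
- stamp: cream plaster stamp, 31 mm wide, 53 mm high, standing; origin at the centre of its underside. To be left alone.
- pinch_pot: brown clay pot, 72 mm across, 64 mm high; origin at the centre of its underside. To be left alone.
Not all that is in view belongs to the job. What is shaped like the mould_yellow but green is not meant. Leave any green look-alike of the mould_blue alone.

How it is judged:
On the way, in this order (a step that is already met when the one before it is completed fails the run):
1. the blue mould leans forward out of the row, 0.3 rad or more, its foot still at its place in the rack, the other two standing (angle between mould_blue's own z axis and vertical between 0.3 and 0.6 rad and x of mould_blue_top in the frame of rack below -0.04 m and x of mould_blue in the frame of rack above -0.05 m and z of mould_blue in the frame of rack below 0.05 m and angle between each of mould_yellow, mould_red's own z axis and vertical below 0.15 rad), for 0.2 s.
2. gripped in its front half, the blue mould is lifted, the middle of its underside over 30 mm above the bench (contact force between the fingers and mould_blue above 1 N and x of the grasp point in the frame of mould_blue below -0.005 m and height (world z) of mould_blue above 0.03 m), for 0.1 s.
At the end, for the whole second after the job is handed in: Blue mould upright (0.06 rad) and at rest on the base, underside within 3.5 mm of the plate, centred on the key within 7 mm (plate's x) and 14 mm (y), x axes within 0.3 rad either way round. Yellow and red moulds upright (0.1 rad) in the rack, within 30 mm of where they were (x of mould_blue in the frame of mould_base between -0.007 and 0.007 m and y of mould_blue in the frame of mould_base between -0.014 and 0.014 m and z of mould_blue in the frame of mould_base between 0.016 and 0.0235 m and angle between the x axis of mould_blue and the x axis of mould_base, either way round below 0.3 rad and angle between mould_blue's own z axis and vertical below 0.06 rad and linear speed of mould_blue below 0.02 m/s and angular speed of mould_blue below 0.2 rad/s and angle between each of mould_yellow, mould_red's own z axis and vertical below 0.1 rad and distance of each of mould_yellow, mould_red from where it was at the start of the episode below 0.03 m); the robot touches nothing.
It fails at once if the blue mould topples or is tipped beyond 0.9 rad (angle between mould_blue's own z axis and vertical above 0.9 rad).
It fails at once if the blue mould is dropped or slammed on the base (over 60 N) (contact force between mould_blue and mould_base above 60 N).
It fails at once if another mould is tipped over or out (0.35 rad) (angle between any of mould_yellow, mould_red's own z axis and vertical above 0.35 rad).
It fails at once if the stamp or the clay pot is shifted by more than 30 mm (distance of any of stamp, pinch_pot from where it was at the start of the episode above 0.03 m).
It also fails if it takes over 64 s, if anything falls off the work surface, if the arm or the gripper's body presses on something with over 40 N, if the wrist force passes 120 N, or if a joint passes its speed limit or range.

### The arm

A 6-joint arm with a two-finger parallel gripper is mounted at the origin on a cart in front of the work surface, level with it; the furniture and walls round the work are solid. World frame = base frame: x ahead of the robot, y to its left, z up, the work surface at z = 0. Lengths are in m, angles in rad, forces in N, time in s.
With the tool pointing down it reaches from about 0.3 to 0.775 m from the base axis. Payload 14.6 kg.
Tool frame: the origin (TCP) lies at the very end of the fingers, on their centre line; the grasp point (between the pads) lies 19 mm behind it; z points along the fingers, y is the line along which they close (so a half turn about z gives the same grasp; the last joint's range is limited). The gripper opens to 94 mm and grips with 3 to 60 N. Pads are 16 mm wide; open, the fingers measure 119 mm over their backs; the gripper's body (75 mm by 177 mm) begins 78 mm behind the grasp point.
Start: joints at [1.083, 0.3, 1.521, -0, 1.321, -0.067], TCP at [0.225, 0.502, 0.205] pointing down, gripper open.
Joint ranges: [-3.03, 3.03], [-0.79, 2.21], [0.23, 2.52], [-1.04, 4.18], [0, 3.07], [-2.55, 2.55]. Speed limits (rad/s): [2.22, 2.22, 2.57, 3.14, 3.14, 3.14].

### API

Orientations are given as [roll, pitch, yaw] about the fixed x, y, z axes, in that order (R = Rz(yaw) Ry(pitch) Rx(roll)).
In Python, from station import ctrl gives the robot as it stands.
- The arm moves only by the tool move_arm, never from a script. Its argument "increments" is a list of rows, each a list of 7 numbers: the opening, from 0 (shut) to 1 (fully open), then the shift along the tool's x, y, z in units of 50 mm (1.0 is 50 mm), then the turn, a rotation vector about the tool's x, y, z in rad. In form: [[claw, tx, ty, tz, rx, ry, rz], ...]. A call has 1 to 20 rows; each row shifts and turns the commanded pose from where the row before left it, along the tool's axes as they then stand; what a row does not reach is not made up. A row lasts 1/10 s, in which the tool goes at most 50 mm and 8.59 degrees, less where a joint would pass 70% of its speed; a pose out of reach is approached as far as the arm can. A call is refused whole if a number of a shift passes 1 or a number of a turn 0.15, either way. A call with a gripper value outside its range is refused whole. The fingers move at their own pace and stop on an object; "force" is the grip in N (left out, the last holds). Time passes only in rows, so rows that do not move let the fingers close. It gives the time, the measured TCP pose, the force, the opening and the grip force at its end, in the units of the state.
- ctrl.get_obs(): the state, without advancing time (a new reading comes with each control period).
- ctrl.camera(name): name is "scene" or "top" or "wrist"; returns a dict with "color" (480x640x3 uint8, blue, green, red), "K" (3x3 intrinsics, pixels), "pose" (4x4, takes a point from camera to world coordinates); the wrist camera has in their place "tool_from_camera" (4x4, takes a point from camera to tool coordinates, whose origin is the TCP and whose axes are the flange's). Camera axes: x right, y down, z forward; pixel columns grow to the right and rows downward; lengths in m; the calibration is good to about 2 mm. A picture is of the moment at which its call begins: read the wrist's pose just before it. There is no depth.
- ctrl.hand_in(): hands the job in; it is judged then, once.
Trained networks look in a picture, given as the dict that the camera call returned (one of the last four; its "shot" number tells which), for a name from the list of things; names that differ only in an ending like _2 or _b are one class to them, and where a whole thing is asked for, a point or a joint stands for the part that bears it (a point fixed in the world has none). Each returns a list of dicts, best first, with "conf" (0 to 1); they miss things now and then, are a little off and sometimes report something else, mostly with a low value. They report only what shows in the picture. A call takes as long as a camera call. They do not tell look-alikes from the thing itself.
- ctrl.cut_out(name, picture): "mask" (480x640 bool, what is visible of it) and "centre" ([row, column] in pixels, amid what is visible of it).
The state is a dict: "time_s": time; "qpos": joint angles; "joint_vel": joint speeds; "tau": joint torques, N m; "ee_pos": TCP position; "eef_rot": TCP orientation; "force": force on the tool from outside, world axes, zero at the start; "moment": the same for the moment, N m; "grip_width": finger opening in m; "grip_force": force on a finger pad.
Only numpy, scipy, OpenCV 4.12 (cv2) and the standard library are available. Lean on these libraries where they do the work, as an engineer would, in place of code of your own. Each camera call takes 0.05 s, during which the arm holds its last target. There are 200 camera calls.

## Working session

There is one attempt and no reset: what is moved stays moved. The work goes in short steps, Python scripts to look and compute and a tool call to move; the robot and the scene stay as the last step left them, time stands still between calls to the robot, and variables do not carry over. Pictures are saved under pics/ and viewed, at most 10 in all, crops included, and the job is handed in when it is done.

Besides the shell and the picture viewer there is one more tool, called after "Request:" by a JSON object that holds its "fn" and its "kwargs". move_arm: Moves the arm, as the interface text tells. Its arguments: {"type":"object","properties":{"increments":{"type":"array","items":{"type":"array","items":{"type":"number"}}},"force":{"type":"number"}},"required":["increments"]}

```bash
mkdir -p pics
python3 - <<'E'
from station import ctrl
import cv2,numpy as np,pickle
o=ctrl.get_obs();print(o)
D={}
for n in("scene","top"):
    p=ctrl.camera(n);D[n]={k:v for k,v in p.items()}
    cv2.imwrite(f"pics/{n}0.png",p["color"])
    print(n,p["K"].tolist(),np.round(p["pose"],3).tolist())
    for t in("mould_blue","mould_yellow","mould_red","rack","mould_base","key","stamp","pinch_pot"):
        try:
            r=ctrl.cut_out(t,p);print(t,[(round(x["conf"],2),np.round(x["centre"]).tolist(),int(x["mask"].sum())) for x in r])
            D[n+t]=r
        except Exception as e: print(t,e)
pickle.dump(D,open("d0.pkl","wb"))
E
```

```text
{'time_s': 0.0, 'qpos': array([ 1.08338134e+00,  3.00460109e-01,  1.52160932e+00, -9.68116767e-06,
        1.32069798e+00, -6.65679289e-02]), 'joint_vel': array([ 2.96481144e-04,  4.74887652e-04, -5.25458630e-05, -9.99675568e-05,
       -2.00822169e-04,  1.21222120e-03]), 'tau': array([ 2.81815737e-04, -5.31819785e+01, -3.52731335e+01,  7.08423019e-02,
        2.45099701e-02, -3.76970365e-05]), 'ee_pos': array([0.22455361, 0.50177067, 0.20488041]), 'eef_rot': array([-3.14041988e+00, -6.87868895e-05,  2.72074796e+00]), 'force': array([0.15978444, 0.52420141, 0.64243742]), 'moment': array([-0.00650304, -0.00049388,  0.03326808]), 'grip_force': 0.0, 'grip_width': 0.09407849971667674}
scene [[503.0074599123916, 0.0, 313.43504902577416], [0.0, 503.0074599123916, 236.51288610124215], [0.0, 0.0, 1.0]] [[-0.845, -0.342, 0.411, 0.038], [-0.535, 0.513, -0.672, 0.902], [0.019, -0.787, -0.616, 0.892], [0.0, 0.0, 0.0, 1.0]]
mould_blue [(0.76, [182.0, 374.0], 422), (0.6, [267.0, 384.0], 64)]
mould_yellow [(0.77, [176.0, 328.0], 1451), (0.62, [175.0, 378.0], 422)]
mould_red [(0.66, [199.0, 357.0], 
[... 184 characters left out ...]
.0], 854), (0.45, [202.0, 357.0], 1302)]
top [[465.8739849138287, 0.0, 316.03268287694306], [0.0, 465.8739849138287, 240.68311373794572], [0.0, 0.0, 1.0]] [[0.014, -0.992, 0.129, 0.357], [-1.0, -0.011, 0.02, 0.052], [-0.019, -0.129, -0.991, 1.413], [0.0, 0.0, 0.0, 1.0]]
mould_blue [(0.92, [298.0, 306.0], 578), (0.88, [237.0, 415.0], 598), (0.43, [184.0, 258.0], 487)]
mould_yellow [(0.96, [232.0, 432.0], 617), (0.74, [175.0, 438.0], 1082)]
mould_red [(0.78, [238.0, 400.0], 822)]
rack [(0.73, [233.0, 385.0], 185), (0.41, [236.0, 212.0], 89)]
mould_base [(0.69, [249.0, 261.0], 1341)]
key [(0.74, [247.0, 265.0], 1396), (0.68, [234.0, 414.0], 597)]
stamp []
pinch_pot [(0.88, [186.0, 255.0], 477)]
```

View pics/top0.png

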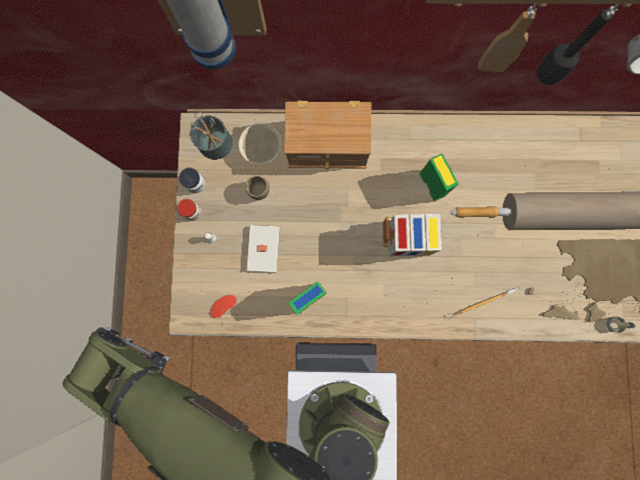

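View pics/scene0.png

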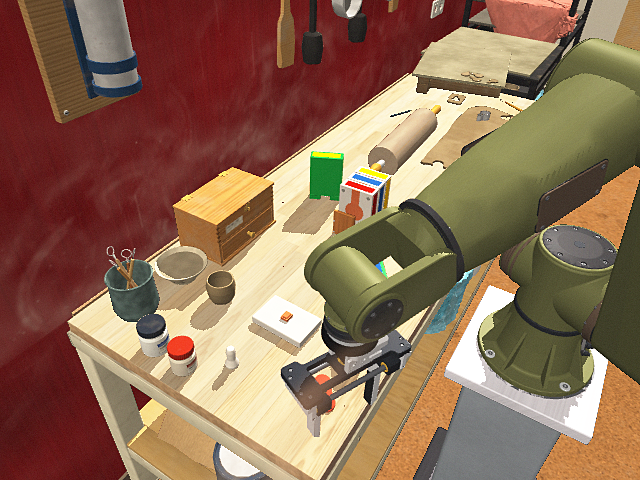

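The top view shows two candidates for the blue-striped mould. One is at (417,234), white with a blue stripe, in the rack between red (402,234) and yellow (433,232). The other is at (307,297), a green block with blue, standing alone. The white one in the rack fits the description. The base is at (263,249) with its key at (262,248), the stamp at (210,238) and the pot at (258,187).

```bash
cat > h.py <<'E'
import numpy as np,cv2
def ray(p,uv,z):
    K,T=p["K"],p["pose"]; d=T[:3,:3]@np.linalg.solve(K,[uv[0],uv[1],1.]); o=T[:3,3]
    return o+d*(z-o[2])/d[2]
def proj(p,X):
    K,T=p["K"],p["pose"]; c=(np.asarray(X,float)-T[:3,3])@T[:3,:3]; q=c@K.T
    return q[...,:2]/q[...,2:]
E
python3 - <<'E'
import pickle,cv2,numpy as np
from h import *
D=pickle.load(open("d0.pkl","rb"));t=D["top"];s=D["scene"]
a=cv2.resize(t["color"][195:275,365:460],None,fx=6,fy=6,interpolation=cv2.INTER_CUBIC)
b=cv2.resize(t["color"][215:280,235:290],None,fx=4,fy=4,interpolation=cv2.INTER_CUBIC)
c=np.zeros((480+0,800,3),np.uint8);c[:a.shape[0],:a.shape[1]]=a;c[:260,575:795]=b
cv2.imwrite("pics/crop1.png",c)
for n,uv in(("red",(402,234)),("blue",(417.5,234)),("yel",(433,232))):print(n,ray(t,uv,.162))
print("key",ray(t,(262,248),.03), ray(s,(287,316),.03))
print("stamp",ray(t,(210,238),.05),"pot",ray(t,(258,187),.06))
E
```

```text
red [ 0.54083928 -0.15493222  0.162     ]
blue [ 0.5412965  -0.19668176  0.162     ]
yel [ 0.54721524 -0.23848111  0.162     ]
key [0.51326491 0.24154423 0.03      ] [0.50548025 0.24749166 0.03      ]
stamp [0.5390694  0.39423796 0.05      ] pot [0.69270687 0.25462758 0.06      ]
```

View pics/crop1.png

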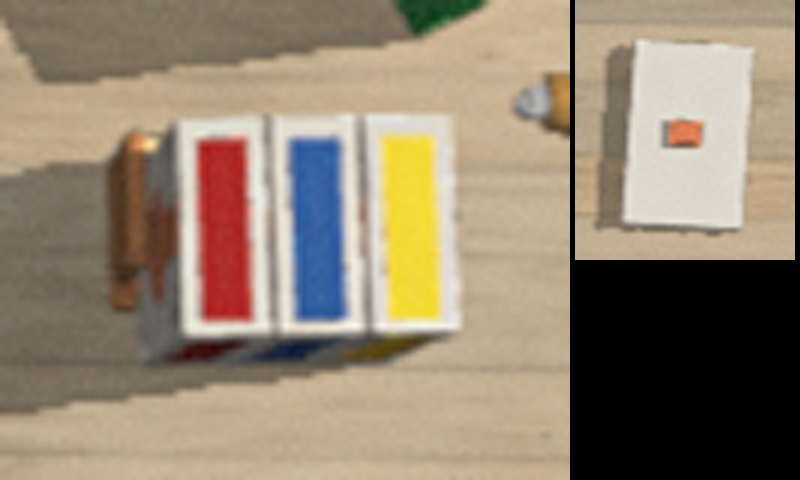

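Confirmed: the middle mould, white with a blue stripe, has its front facing the robot (the spine stripes show at the bottom edge). The base and key are clear.

```bash
cat >> h.py <<'E'
def blobs(img,col,box=None):
    hsv=cv2.cvtColor(img,cv2.COLOR_BGR2HSV)
    lo,hi={"blue":((105,120,90),(120,255,255)),"red":((172,150,120),(180,255,255)),"yellow":((22,150,150),(32,255,255)),"white":((0,0,205),(180,25,255)),"key":((3,110,120),(14,255,255))}[col]
    m=cv2.inRange(hsv,lo,hi)
    if box: z=np.zeros_like(m);x0,y0,x1,y1=box;z[y0:y1,x0:x1]=m[y0:y1,x0:x1];m=z
    c,_=cv2.findContours(m,cv2.RETR_EXTERNAL,cv2.CHAIN_APPROX_NONE)
    return sorted([k for k in c if cv2.contourArea(k)>8],key=cv2.contourArea,reverse=True)
E
python3 - <<'E'
import pickle
from h import *
D=pickle.load(open("d0.pkl","rb"))
for n,boxes in(("top",{"red":(385,205,445,260),"blue":(385,205,445,260),"yellow":(385,205,445,250),"white":(240,215,290,280),"key":(240,215,290,280)}),("scene",{"red":(335,165,400,200),"blue":(335,165,400,200),"yellow":(335,165,400,200),"white":(240,280,330,350),"key":(240,280,330,350)})):
    p=D[n]
    for c,b in boxes.items():
        for k in blobs(p["color"],c,b)[:2]:
            z={"white":.02,"key":.03}.get(c,.162)
            w=np.array([ray(p,uv,z)[:2] for uv in k[:,0]],np.float32)
            (cx,cy),(a,bb),ang=cv2.minAreaRect(w*1000)
            print(n,c,"ctr",round(cx,1),round(cy,1),"size",round(a,1),round(bb,1),"ang",round(ang,1),"npx",cv2.contourArea(k))
E
```

```text
top blue ctr 544.2 -196.7 size 18.9 76.8 ang 89.2 npx 180.0
top yellow ctr 546.0 -238.6 size 79.6 20.3 ang 1.8 npx 195.0
top white ctr 514.6 240.3 size 86.1 136.8 ang 87.5 npx 1193.5
top key ctr 513.4 241.5 size 21.2 16.4 ang 80.3 npx 28.5
scene blue ctr 541.1 -191.5 size 79.8 22.3 ang 1.1 npx 92.0
scene yellow ctr 542.0 -234.2 size 81.3 23.7 ang 1.3 npx 98.5
scene yellow ctr 557.0 -267.7 size 14.7 28.5 ang 1.5 npx 14.0
scene white ctr 510.2 243.7 size 87.4 137.8 ang 87.6 npx 1582.0
scene key ctr 506.6 248.9 size 25.3 20.8 ang 87.4 npx 19.5
```

Request:
{"fn": "move_arm", "kwargs": {"increments": [[0,0,0,-0.5,0,0,-0.14],[0,0,0,-0.5,0,0,-0.14],[0,0,0,-0.5,0,0,-0.14],[0,0,0,-0.5,0,0,0],[0,-0.4,-0.5,0,0,0,0],[0,-0.4,-0.5,0,0,0,0],[0,-0.4,-0.5,0,0,0,0],[0,-0.4,-0.5,0,0,0,0],[0,-0.4,-0.5,0,0,0,0],[0,-0.4,-0.5,0,0,0,0],[0,-0.4,-0.5,0,0,0,0],[0,-0.4,-0.5,0,0,0,0],[0,-0.4,-0.5,0,0,0,0],[0,-0.4,-0.5,0,0,0,0],[0,0,0,0,0,0,0],[0,0,0,0,0,0,0]]}}

```text
time_s: 2.5
ee_pos: [0.4245, 0.2517, 0.3054]
eef_rot: [3.141, -0.0, 3.14]
force: [-1.4, 0.0, 0.1]
grip_width: 0.0005
grip_force: 0.0
```

```bash
cat >> h.py <<'E'
from scipy.spatial.transform import Rotation as Ro
def wrist(ctrl):
    o=ctrl.get_obs();p=ctrl.camera("wrist");T=np.eye(4);T[:3,:3]=Ro.from_euler("xyz",o["eef_rot"]).as_matrix();T[:3,3]=o["ee_pos"]
    p["pose"]=T@p["tool_from_camera"];return o,p
E
python3 - <<'E'
from station import ctrl
from h import *
o,p=wrist(ctrl);print(o["ee_pos"],o["eef_rot"],o["qpos"]);print(p["K"].round(1).tolist(),p["pose"].round(3).tolist())
cv2.imwrite("pics/w1.png",p["color"])
print(proj(p,[.512,.242,.03]))
for c in("key","white"):
    for k in blobs(p["color"],c)[:3]:
        w=np.array([ray(p,uv,.03 if c=="key" else .02)[:2] for uv in k[:,0]],np.float32)
        print(c,cv2.minAreaRect(w*1000),cv2.contourArea(k),k[:,0].mean(0))
E
```

```text
[0.4245488  0.25165903 0.30539177] [ 3.14148888e+00 -2.35481676e-04  3.13951142e+00] [ 4.60748701e-01  1.12973719e-01  1.51559173e+00  1.98325855e-04
  1.51319158e+00 -1.10797781e+00]
[[394.8, 0.0, 316.7], [0.0, 394.8, 239.5], [0.0, 0.0, 1.0]] [[0.002, 0.969, 0.245, 0.354], [1.0, -0.001, -0.001, 0.251], [-0.001, 0.245, -0.969, 0.484], [0.0, 0.0, 0.0, 1.0]]
[309.85708751 274.14859111]
key ((388.37127685546875, 458.394287109375), (347.5342712402344, 118.83792114257812), 0.06706108152866364) 6678.0 [532.63050847 123.20621469]
key ((235.74974060058594, 310.30731201171875), (172.87046813964844, 42.4737663269043), 89.90142822265625) 6655.0 [381.07297297  21.90135135]
key ((235.20233154296875, -6.6875), (153.10348510742188, 42.489139556884766), 89.8990249633789) 4756.5 [60.87678768 24.05830583]
white ((516.18359375, 197.47879028320312), (5.868250846862793, 86.4560775756836), 84.25477600097656) 75.5 [274.30656934 273.3649635 ]
white ((462.5438232421875, 265.5661315917969), (16.304895401000977, 16.28387451171875), 81.61317443847656) 74.0 [330.375      231.28571429]
white ((557.373291015625, 410.3896179199219), (12.553306579589844, 12.679234504699707), 49.42079162597656) 72.5 [443.07407407 305.44444444]
```

View pics/w1.png

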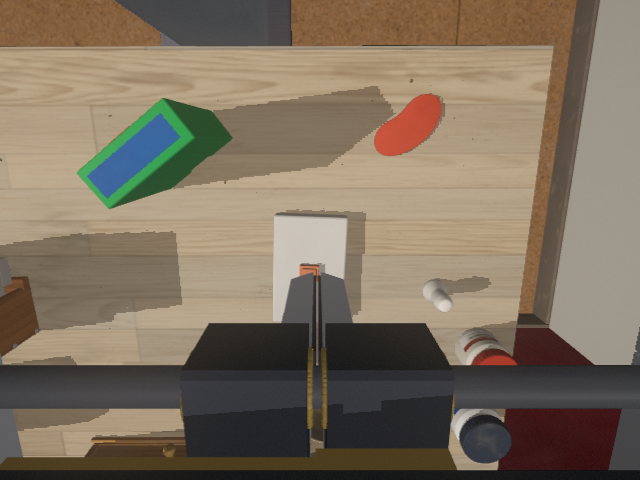

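The wrist view shows the plate's front corners at about (275,214) and (348,217), and the key at (310,269), partly hidden by the fingers. The green block with the blue top, at (155,150), is the look-alike.

Run:
```python
import pickle
from h import *
from scipy.optimize import least_squares
img=cv2.imread("pics/w1.png")
K=np.array([[394.8,0,316.7],[0,394.8,239.5],[0,0,1]])
from station import ctrl
o=ctrl.get_obs();p0=ctrl.camera("wrist");T=np.eye(4);T[:3,:3]=Ro.from_euler("xyz",o["eef_rot"]).as_matrix();T[:3,3]=o["ee_pos"];p0["pose"]=T@p0["tool_from_camera"]
hsv=cv2.cvtColor(p0["color"],cv2.COLOR_BGR2HSV)
m=cv2.inRange(hsv,(0,0,175),(180,22,255));m[:205]=0;m[330:]=0;m[:,:265]=0;m[:,:0]=0;m[:,360:]=0
L=[];Rr=[];F=[]
for r in range(225,265,2):
    c=np.flatnonzero(m[r]);L.append(ray(p0,(c[0]-.5,r),.02));Rr.append(ray(p0,(c[-1]+.5,r),.02))
for c in range(280,344,4):
    r=np.flatnonzero(m[:,c]);F.append(ray(p0,(c,r[0]-.5),.02))
L,Rr,F=map(np.array,(L,Rr,F))
for n,a,i,j in(("L",L,0,1),("R",Rr,0,1),("F",F,1,0)):
    q=np.polyfit(a[:,i],a[:,j],1);print(n,"slope",q[0],"at mean",a[:,i].mean(),a[:,j].mean())
h=hsv[255:285,290:330];k=cv2.inRange(h,(3,90,90),(14,255,255));ys,xs=np.nonzero(k);print("key cols",xs.min()+290,xs.max()+290,"rows",ys.min()+255,ys.max()+255)
print(ray(p0,(xs.min()+289.5,266),.03),ray(p0,(xs.max()+290.5,266),.03))
```

```text
L slope -0.032139380547449865 at mean 0.4766165151140373 0.19827709222328663
R slope -0.013733657452956358 at mean 0.4766484552316136 0.28406045407835095
F slope 0.04044259982941415 at mean 0.24291435722789093 0.44456425170181346
key cols 299 318 rows 265 281
[0.50135233 0.22892087 0.03      ] [0.50136058 0.25307359 0.03      ]
```

Request:
{"fn": "move_arm", "kwargs": {"increments": [[0,-0.4,-0.8,0,0,0,0],[0,-0.4,-0.8,0,0,0,0],[0,-0.4,-0.8,0,0,0,0],[0,-0.4,-0.8,0,0,0,0],[0,-0.4,-0.8,0,0,0,0],[0,-0.4,-0.8,0,0,0,0],[0,-0.4,-0.8,0,0,0,0],[0,-0.4,-0.8,0,0,0,0],[0,-0.4,-0.8,0,0,0,0],[0,-0.3,-0.8,0,0,0,0],[0,-0.3,-0.8,0,0,0,0],[0,0,-0.1,0,0,0,0],[0,0,0,0,0,0,0],[0,0,0,0,0,0,0]]}}

```text
time_s: 4.0
ee_pos: [0.6342, -0.1916, 0.3057]
eef_rot: [3.141, 0.0, -3.141]
force: [-0.3, -0.8, 1.0]
grip_width: 0.0007
grip_force: 0.0
```

Run:
```python
from station import ctrl
from h import *
o,p=wrist(ctrl);print(o["ee_pos"],o["eef_rot"],o["qpos"])
cv2.imwrite("pics/w2.png",p["color"])
for q in([.543,-.194,.162],[.593,-.194,.162],[.493,-.194,.162]):print(proj(p,q))
for c in("red","blue","yellow"):
    for k in blobs(p["color"],c)[:2]:
        w=np.array([ray(p,uv,.162)[:2] for uv in k[:,0]],np.float32)
        print(c,cv2.minAreaRect(w*1000),cv2.contourArea(k),k[:,0].mean(0))
```

```text
[ 0.63420143 -0.19162648  0.30572668] [ 3.14145684e+00  2.37516179e-04 -3.14086517e+00] [-3.48789006e-01  5.24021030e-01  9.82599218e-01  2.09363905e-04
  1.63479576e+00 -1.92029942e+00]
[315.24363672 112.61785632]
[315.22547773 177.28135887]
[315.2633057  42.5773807]
blue ((543.5347290039062, -197.43653869628906), (83.15819549560547, 22.77298355102539), 1.692886471748352) 3114.0 [310.78776978 111.10071942]
yellow ((544.6190795898438, -239.60556030273438), (83.72303771972656, 23.38266944885254), 1.3701533079147339) 3237.5 [256.70106762 112.3594306 ]
yellow ((702.4918823242188, -278.0137023925781), (52.15501022338867, 23.16801643371582), 26.58073616027832) 1257.0 [219.45652174 300.73913043]
```

View pics/w2.png

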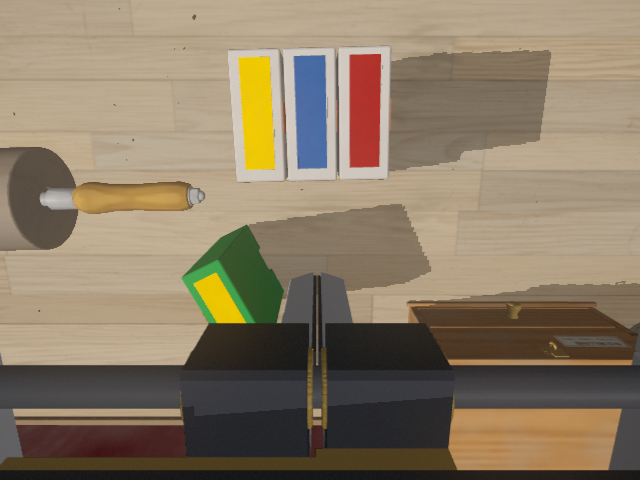

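The wrist view confirms the blue mould in the middle, with its stripe at (311,111), yellow on its left and red on its right. The gap behind the row is free, and the green block is further back at (235,290). Next I lower the closed fingers behind the blue mould.

Request:
{"fn": "move_arm", "kwargs": {"increments": [[0,0.28,-0.1,0.2,0,0,0],[0,0,0,0.4,0,0,0],[0,0,0,0.4,0,0,0],[0,0,0,0.4,0,0,0],[0,0,0,0.4,0,0,0],[0,0,0,0.4,0,0,0],[0,0,0,0.4,0,0,0],[0,0,0,0.4,0,0,0],[0,0,0,0.3,0,0,0],[0,0.1,0,0,0,0,0],[0,0.1,0,0,0,0,0],[0,0.06,0,0,0,0,0],[0,0.04,0,0,0,0,0],[0,0.04,0,0,0,0,0],[0,0,0,0,0,0,0]]}}

```text
time_s: 5.55
ee_pos: [0.6031, -0.1984, 0.141]
eef_rot: [-3.141, 0.001, 3.141]
force: [0.8, -0.8, 1.3]
grip_width: 0.0007
grip_force: 0.5
```

Request:
{"fn": "move_arm", "kwargs": {"increments": [[0,0.04,0,0,0,0,0],[0,0.04,0,0,0,0,0],[0,0.04,0,0,0,0,0],[0,0.04,0,0,0,0,0],[0,0.04,0,0,0,0,0],[0,0.04,0,0,0,0,0],[0,0.04,0,0,0,0,0],[0,0.04,0,0,0,0,0],[0,0.04,0,0,0,0,0],[0,0.04,0,0,0,0,0],[0,0,0,0,0,0,0]]}}

```text
time_s: 6.65
ee_pos: [0.5829, -0.1983, 0.1404]
eef_rot: [3.142, -0.0, 3.141]
force: [-0.8, 0.4, 0.7]
grip_width: 0.0007
grip_force: 0.0
```

Run:
```python
from station import ctrl
from h import *
p=ctrl.camera("top");print(ctrl.get_obs()["force"])
cv2.imwrite("pics/t2.png",cv2.resize(p["color"][180:290,350:470],None,fx=5,fy=5))
for a in (0,.15,.25):
    print(a,[proj(p,[.5435-.02+x*np.cos(a)-.15*np.sin(a),-.197,.012+x*np.sin(a)+.15*np.cos(a)]).round(1).tolist() for x in(-.03,.07)])
```

```text
[-0.15763169  0.30151454 -0.22106347]
0 [[417.9, 251.6], [417.3, 215.0]]
0.15 [[417.5, 260.0], [418.1, 222.9]]
0.25 [[417.2, 265.4], [418.5, 228.6]]
```

View pics/t2.png

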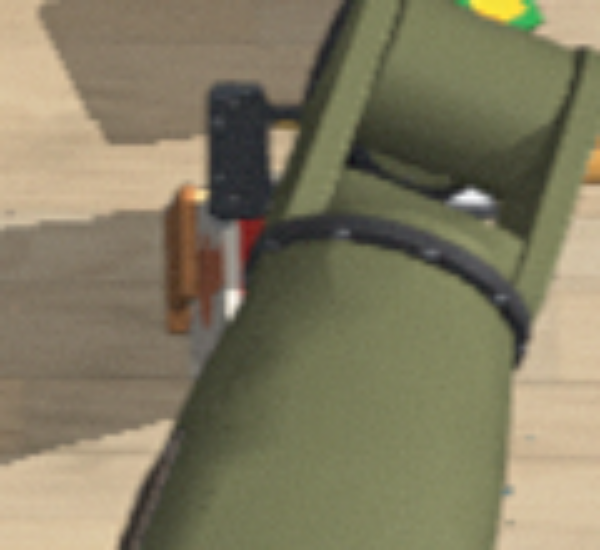

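The arm hides the mould in this view, so I measure with the wrist camera instead.

```bash
cat >> h.py <<'E'
def lean(ctrl,y=-.197,s=-1):
    """blue top stripe's ends in the wrist view -> lean angle, modelled about the rack floor's front edge"""
    o,p=wrist(ctrl);c=blobs(p["color"],"blue");out=[]
    for k in c[:3]:
        k=k[:,0];out.append((cv2.contourArea(k),k.min(0).tolist(),k.max(0).tolist()))
    for a in(0,.1,.15,.2,.25,.3,.4,.5):
        print(a,[proj(p,[.5235+x*np.cos(a)-.15*np.sin(a),y,.012+x*np.sin(a)+.15*np.cos(a)]).round(0).tolist() for x in(-.02,.06)])
    print(o["ee_pos"],out);return p
E
python3 - <<'E'
from station import ctrl
from h import *
p=lean(ctrl);cv2.imwrite("pics/w3.png",p["color"])
E
```

```text
0 [[323.0, 116.0], [322.0, 311.0]]
0.1 [[323.0, 76.0], [322.0, 281.0]]
0.15 [[323.0, 56.0], [322.0, 265.0]]
0.2 [[323.0, 36.0], [323.0, 247.0]]
0.25 [[323.0, 18.0], [323.0, 227.0]]
0.3 [[323.0, 0.0], [323.0, 207.0]]
0.4 [[322.0, -32.0], [323.0, 163.0]]
0.5 [[322.0, -58.0], [323.0, 117.0]]
[ 0.58297181 -0.19826696  0.1404207 ] [(12910.5, [287, 40], [351, 259])]
```

View pics/w3.png

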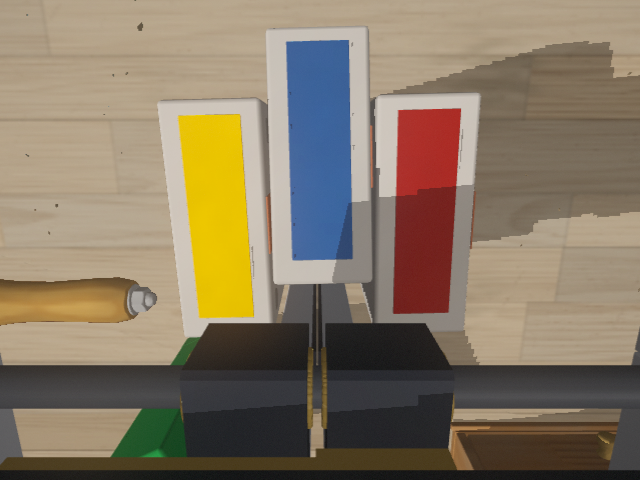

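The blue mould leans about 0.18 rad, with its stripe spanning rows 40–259, and the other two are standing. I keep pulling slowly.

Request:
{"fn": "move_arm", "kwargs": {"increments": [[0,0.03,0,0,0,0,0],[0,0.03,0,0,0,0,0],[0,0.03,0,0,0,0,0],[0,0.03,0,0,0,0,0],[0,0.03,0,0,0,0,0],[0,0.02,0,0,0,0,0],[0,0.02,0,0,0,0,0],[0,0.02,0,0,0,0,0],[0,0.02,0,0,0,0,0],[0,0.02,0,0,0,0,0],[0,0,0,0,0,0,0],[0,0,0,0,0,0,0]]}}

```text
time_s: 7.95
ee_pos: [0.5706, -0.1983, 0.1405]
eef_rot: [-3.142, 0.0, 3.141]
force: [-0.2, -0.2, 0.4]
grip_width: 0.0005
grip_force: 0.0
```

Run:
```python
from station import ctrl
from h import *
lean(ctrl)
```

```text
0 [[323.0, 150.0], [322.0, 337.0]]
0.1 [[323.0, 110.0], [322.0, 309.0]]
0.15 [[323.0, 90.0], [322.0, 294.0]]
0.2 [[323.0, 71.0], [322.0, 277.0]]
0.25 [[323.0, 53.0], [323.0, 258.0]]
0.3 [[322.0, 35.0], [323.0, 239.0]]
0.4 [[322.0, 3.0], [323.0, 197.0]]
0.5 [[322.0, -24.0], [323.0, 152.0]]
[ 0.57062156 -0.19826814  0.14047751] [(12051.5, [287, 8], [351, 213])]
```

It leans at about 0.38–0.4 rad and has settled by itself. I withdraw up and back and measure.

Request:
{"fn": "move_arm", "kwargs": {"increments": [[0,-0.2,0,0,0,0,0],[0,-0.1,0,-0.2,0,0,0],[0,0,0,-0.5,0,0,0],[0,0,0,-0.6,0,0,0],[0,0,0,-0.6,0,0,0],[0,0,0,-0.6,0,0,0],[1,0,0,-0.6,0,0,0],[1,0,0,-0.6,0,0,0],[1,0,0,0,0,0,0],[1,0,0,0,0,0,0]]}}

```text
time_s: 9.0
ee_pos: [0.5856, -0.1982, 0.3259]
eef_rot: [-3.141, 0.001, 3.141]
force: [-0.6, 0.4, -1.4]
grip_width: 0.029
grip_force: 0.0
```

Run:
```python
from station import ctrl
from h import *
from scipy.optimize import least_squares
o,p=wrist(ctrl);print(o["ee_pos"],o["eef_rot"])
b=blobs(p["color"],"blue")[0];box=cv2.boxPoints(cv2.minAreaRect(b)).astype(float)
print(cv2.minAreaRect(b));cv2.imwrite("pics/w4.png",p["color"])
for c in("red","yellow"):
    for k in blobs(p["color"],c)[:1]:
        print(c,cv2.minAreaRect(np.array([ray(p,uv,.162)[:2] for uv in k[:,0]],np.float32)*1000))
# stripe: 83 x 23 mm centred on top face; fit theta, dx, y, yaw
box=box[np.argsort(box[:,1])];f=box[:2][np.argsort(box[:2,0])];r=box[2:][np.argsort(box[2:,0])]
q=np.vstack([f,r])  # front: left=-y, right=+y
def pts(v):
    a,dx,y,yaw=v;M=Ro.from_euler("zy",[yaw,-a]).as_matrix()
    P=np.array([[-.0215,-.0115,.15],[-.0215,.0115,.15],[.0615,-.0115,.15],[.0615,.0115,.15]])
    return np.array([.5235+dx,y,.012])+P@M.T
s=least_squares(lambda v:np.r_[(proj(p,pts(v))-q).ravel(),(v[1])/.002],[.4,0,-.197,.02]);print(s.x,s.fun.round(1))
```

```text
[ 0.58561652 -0.19824066  0.32591451] [-3.14127268e+00  8.23482980e-04  3.14086038e+00]
((317.1990051269531, 101.16571044921875), (93.13761901855469, 27.390785217285156), 88.2901840209961)
yellow ((544.6236572265625, -239.5865020751953), (83.59232330322266, 23.31226348876953), 1.3736388683319092)
[ 4.02908347e-01  1.02850978e-04 -1.99600904e-01  2.80841924e-02] [ 0.1 -0.1 -0.1  0.  -0.4  0.   0.4  0.1  0.1]
```

View pics/w4.png

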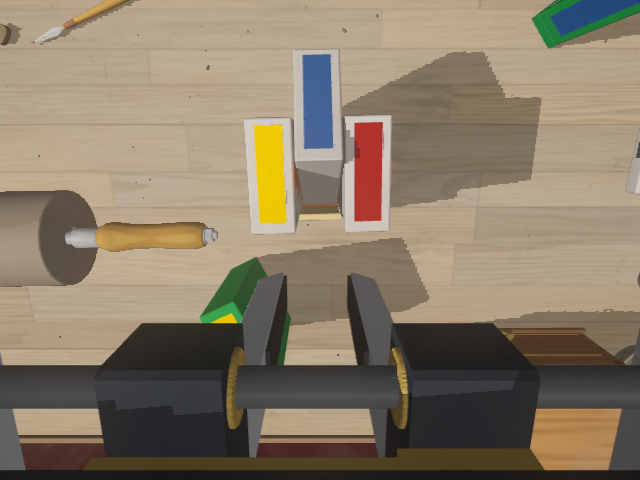

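The mould leans 0.40 rad with its foot in place, at pixels (317,101). Yellow at (270,175) and red at (367,172) are undisturbed. Next I bring the open gripper in along the mould's axis.

Request:
{"fn": "move_arm", "kwargs": {"increments": [[1,0.4,-0.09,0,0,0,-0.028],[1,0.6,0,0,0,0,0],[1,0.6,0,0,0,0,0],[1,0.6,0,0.3,0,0,0],[1,0.6,0,0.4,0,0,0],[1,0.5,0,0.4,0,0,0],[1,0.19,0,0.42,0,0,0],[1,0,0,0,0,-0.1,0],[1,0,0,0,0,-0.1,0],[1,0,0,0,0,-0.1,0],[1,0,0,0,0,-0.1,0],[1,0,0,0,0,0,0],[1,0,0,0,0,0,0]]}}

```text
time_s: 10.35
ee_pos: [0.4107, -0.207, 0.2491]
eef_rot: [3.141, 0.397, -3.115]
force: [-0.3, -1.5, -0.3]
grip_width: 0.0942
grip_force: 0.0
```

```bash
cat > err.py <<'E'
from station import ctrl
from h import *
def go(x,z,y,a,yaw):
    """tool-frame shift (units) and turn to reach TCP (x,y,z), tool along -z of a mould leaning a, yaw"""
    o=ctrl.get_obs();R=Ro.from_euler("xyz",o["eef_rot"])
    G=Ro.from_euler("zy",[yaw,-a])*Ro.from_euler("y",np.pi)   # tool x=-x, y=+y, z=-z
    print(o["ee_pos"].round(4),"q",o["qpos"].round(2),"shift",(R.inv().apply(np.array([x,y,z])-o["ee_pos"])/.05).round(3),"turn",(R.inv()*G).as_rotvec().round(3),"w",o["grip_width"].round(4),"F",o["force"].round(1),o["moment"].round(2))
E
python3 -c "
from err import *
go(.4732,.1047,-.201,.403,.028)"
```

```text
Traceback (most recent call last):
  File "err.py", line 7, in go
    print(o["ee_pos"].round(4),"q",o["qpos"].round(2),"shift",(R.inv().apply(np.array([x,y,z])-o["ee_pos"])/.05).round(3),"turn",(R.inv()*G).as_rotvec().round(3),"w",o["grip_width"].round(4),"F",o["force"].round(1),o["moment"].round(2))
                                                                                                                                                                      ^^^^^^^^^^^^^^^^^^^^^
AttributeError: 'float' object has no attribute 'round'
```

```bash
sed -i 's/o\["grip_width"\].round(4)/round(o["grip_width"],4)/' err.py
python3 -c "
from err import *
go(.4732,.1047,-.201,.403,.028)"
```

```text
[ 0.4107 -0.207   0.2491] q [-0.7  -0.13  1.94  0.3   1.05 -2.41] shift [-0.038  0.086  3.147] turn [ 0.011 -0.006 -0.004] w 0.0942 F [-0.3 -1.5 -0.3] [0.08 0.19 0.02]
```

Request:
{"fn": "move_arm", "kwargs": {"increments": [[1,-0.04,0.08,0.2,0.011,-0.006,0],[1,0,0,0.4,0,0,0],[1,0,0,0.4,0,0,0],[1,0,0,0.4,0,0,0],[1,0,0,0.4,0,0,0],[1,0,0,0.4,0,0,0],[1,0,0,0.3,0,0,0],[1,0,0,0.3,0,0,0],[1,0,0,0.2,0,0,0],[1,0,0,0.15,0,0,0],[1,0,0,0,0,0,0],[1,0,0,0,0,0,0]]}}

```text
time_s: 11.55
ee_pos: [0.4752, -0.2028, 0.1058]
eef_rot: [-3.131, 0.406, -3.114]
force: [-0.2, -0.2, 0.2]
grip_width: 0.0941
grip_force: 0.0
```

```bash
python3 -c "
from err import *
go(.4732,.1047,-.201,.403,.028)
cv2.imwrite('pics/w5.png',ctrl.camera('wrist')['color'])"
```

```text
[ 0.4752 -0.2028  0.1058] q [-0.59  0.17  2.    0.36  0.66 -2.44] shift [0.044 0.038 0.004] turn [-0.     0.003 -0.003] w 0.0941 F [-0.2 -0.2  0.2] [ 0.04  0.19 -0.03]
```

View pics/w5.png

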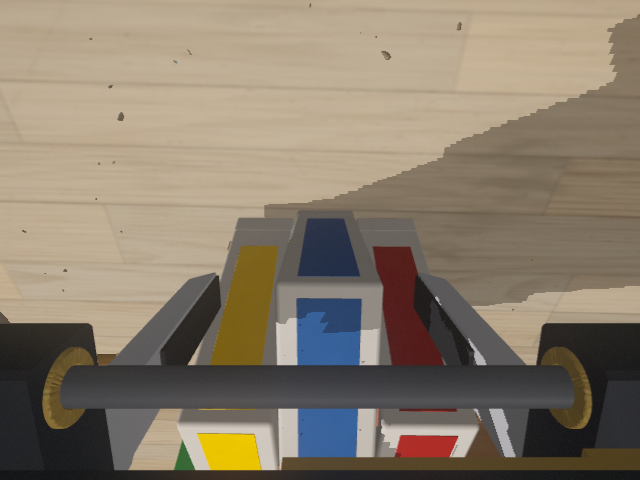

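The blue mould's front edge is centred at column 329, between fingers centred at about 318, so it sits about 4 mm to the +y side. The fingers are clear of the neighbours. I correct that, close and hold.

Request:
{"fn": "move_arm", "kwargs": {"increments": [[1,0.04,0.07,0,0,0,0],[1,0,0,0,0,0,0],[0.3,0,0,0,0,0,0],[0.3,0,0,0,0,0,0],[0.3,0,0,0,0,0,0],[0.3,0,0,0,0,0,0],[0.3,0,0,0,0,0,0],[0.3,0,0,0,0,0,0],[0.3,0,0,0,0,0,0],[0.3,0,0,0,0,0,0]], "force": 45}}

```text
time_s: 12.6
ee_pos: [0.4731, -0.1994, 0.1047]
eef_rot: [-3.131, 0.406, -3.114]
force: [0.6, 0.2, 0.3]
grip_width: 0.0399
grip_force: 44.9
```

```bash
python3 -c "
from err import *
go(.4732,.1047,-.201,.403,.028)"
```

```text
[ 0.4731 -0.1994  0.1047] q [-0.59  0.16  2.01  0.36  0.66 -2.44] shift [-0.001 -0.033  0.001] turn [-0.     0.003 -0.003] w 0.0399 F [0.6 0.2 0.3] [0.15 0.35 0.08]
```

Request:
{"fn": "move_arm", "kwargs": {"increments": [[0.3,-0.04,0,-0.09,0,0,0],[0.3,-0.08,0,-0.18,0,0,0],[0.3,-0.08,0,-0.18,0,0,0],[0.3,-0.08,0,-0.18,0,0,0],[0.3,-0.1,0,-0.24,0,0,0],[0.3,-0.1,0,-0.24,0,0,0],[0.3,-0.1,0,-0.24,0,0,0],[0.3,-0.1,0,-0.24,0,0,0],[0.3,-0.1,0,-0.24,0,0,0],[0.3,-0.1,0,-0.24,0,0,0],[0.3,-0.1,0,-0.24,0,0,0],[0.3,-0.1,0,-0.24,0,0,0],[0.3,-0.1,0,-0.24,0,0,0],[0.3,-0.08,0,-0.18,0,0,0],[0.3,0,0,0,0,0,0],[0.3,0,0,0,0,0,0]]}}

```text
time_s: 14.2
ee_pos: [0.4722, -0.1977, 0.2657]
eef_rot: [-3.131, 0.406, -3.114]
force: [0.4, 0.3, -4.8]
grip_width: 0.04
grip_force: 44.9
```

Run:
```python
from err import *
go(.4732,.265,-.201,.403,.028)
p=ctrl.camera("scene");cv2.imwrite("pics/s5.png",p["color"])
```

```text
[ 0.4722 -0.1977  0.2657] q [-0.58 -0.04  1.81  0.26  1.04 -2.27] shift [-0.011 -0.066  0.021] turn [-0.     0.003 -0.003] w 0.04 F [ 0.4  0.3 -4.8] [ 0.01  0.75 -0.05]
```

View pics/s5.png

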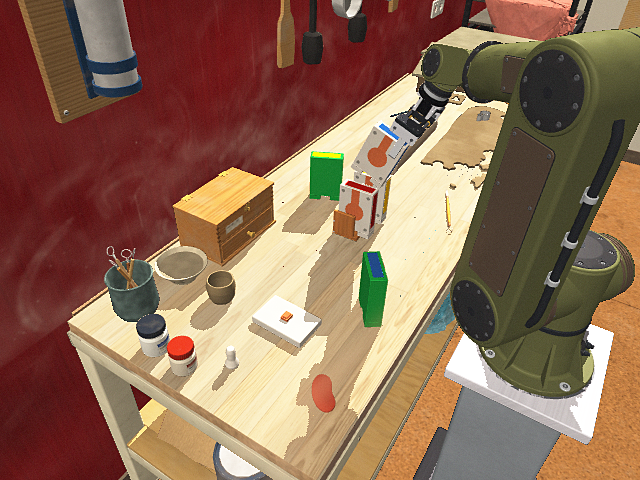

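The mould is clear of the rack and held; red and yellow are still standing at (357,205). Now I raise it further and turn it upright.

Request:
{"fn": "move_arm", "kwargs": {"increments": [[0.3,-0.16,0,-0.37,0,0,0],[0.3,-0.16,0,-0.37,0,0,0],[0.3,-0.16,0,-0.37,0,0,0],[0.3,0,0,0,0,0.1,0],[0.3,0,0,0,0,0.1,0],[0.3,0,0,0,0,0.1,0],[0.3,0,0,0,0,0.1,0],[0.3,0,0,0,0,0,0],[0.3,0,0,0,0,0,0]]}}

```text
time_s: 15.15
ee_pos: [0.4728, -0.197, 0.3255]
eef_rot: [-3.132, 0.007, -3.118]
force: [-0.6, -0.7, -3.9]
grip_width: 0.0399
grip_force: 45.0
```

Run:
```python
from err import *
go(.4845,.33,.241,0,-.035)
o,p=wrist(ctrl);cv2.imwrite("pics/w6.png",p["color"])
for k in blobs(p["color"],"blue")[:3]:
    r=cv2.minAreaRect(k);print(cv2.contourArea(k),[np.round(v,1) for v in r],k[:,0].min(0),k[:,0].max(0))
```

```text
[ 0.4728 -0.197   0.3255] q [-0.46  0.14  1.44 -0.    1.55 -2.06] shift [-0.443  8.75  -0.167] turn [-0.009  0.008  0.059] w 0.0399 F [-0.6 -0.7 -3.9] [0.06 0.08 0.02]
3617.5 [array([316.5, 334.5]), array([59., 63.]), np.float64(90.0)] [285 305] [348 364]
2668.0 [array([317. , 432.5]), array([47., 58.]), np.float64(90.0)] [288 409] [346 456]
1225.0 [array([580.1, 136.7]), array([76.8, 21.6]), np.float64(2.5)] [542 127] [618 149]
```

Request:
{"fn": "move_arm", "kwargs": {"increments": [[0.3,0,0.2,0,-0.009,0.008,0],[0.3,0,0.4,0,0,0,0.02],[0.3,0,0.6,0,0,0,0.02],[0.3,0,0.6,0,0,0,0.02],[0.3,0,0.6,0,0,0,0],[0.3,-0.1,0.6,0,0,0,0],[0.3,-0.1,0.6,0,0,0,0],[0.3,-0.1,0.6,0,0,0,0],[0.3,-0.1,0.6,0,0,0,0],[0.3,0,0.6,0,0,0,0],[0.3,0,0.6,0,0,0,0],[0.3,0,0.6,0,0,0,0],[0.3,0,0.6,0,0,0,0],[0.3,0,0.6,0,0,0,0],[0.3,0,0.5,0,0,0,0],[0.3,0,0.4,0,0,0,0],[0.3,0,0.2,0,0,0,0],[0.3,0,0,0,0,0,0],[0.3,0,0,0,0,0,0]]}}

```text
time_s: 17.1
ee_pos: [0.5052, 0.2462, 0.3259]
eef_rot: [-3.141, -0.002, 3.104]
force: [0.7, 0.4, -4.2]
grip_width: 0.0395
grip_force: 45.0
```

Run:
```python
from err import *
go(.4845,.33,.241,0,-.035)
o,p=wrist(ctrl)
w=p["pose"];p["pose"]=p["tool_from_camera"]   # tool coordinates
P={"stripe_front":(.0115,0,-.045),"top_front":(.020,0,-.045),"bottom_front":(.020,0,.105),"halfL":(.0115,-.0115,-.045)}
for n,v in P.items():print(n,proj(p,v).round(1))
hsv=cv2.cvtColor(p["color"],cv2.COLOR_BGR2HSV)
for c in(312,322):
    col=hsv[180:380,c];print(c,[(180+i,col[i].tolist()) for i in range(0,200,4)])
```

```text
[0.5052 0.2462 0.3259] q [ 0.39  0.27  1.28 -0.    1.59 -1.14] shift [ 0.41 -0.12 -0.08] turn [-0.001 -0.002 -0.002] w 0.0395 F [ 0.7  0.4 -4.2] [-0.03  0.14 -0.03]
stripe_front [319.5 307. ]
top_front [319.5 285.2]
bottom_front [318.2 211.5]
halfL [288. 307.]
312 [(180, [18, 21, 210]), (184, [19, 20, 209]), (188, [17, 20, 209]), (192, [17, 20, 209]), (196, [16, 25, 150]), (200, [10, 137, 153]), (204, [10, 142, 205]), (208, [11, 143, 207]), (212, [16, 33, 100]), (216, [16, 33, 100]), (220, [115, 19, 81]), (224, [112, 65, 75]), (228, [114, 69, 74]), (232, [112, 67, 72]), (236, [115, 77, 73]), (240, [115, 80, 73]), (244, [110, 87, 70]), (248, [112, 91, 73]), (252, [113, 85, 72]), (256, [111, 94, 73]), (260, [111, 96, 72]), (264, [114, 96, 72]), (268, [112, 103, 72]), (272, [111, 99, 72]), (276, [111, 109, 70]), (280, [111, 102, 70]), (284, [17, 25, 92]), (288, [15, 28, 110]), (292, [16, 24, 141]), (296, [17, 24, 149]), (300, [18, 26, 149]), (304, [112, 27, 103]), (308, [109, 150, 109]), (312, [109, 150, 109]), (316, [109, 151, 110]), (320, [108, 151, 110]), (324, [108, 154, 109]), (328
[... 742 characters left out ...]
, 73]), (260, [115, 91, 73]), (264, [113, 99, 72]), (268, [111, 96, 72]), (272, [111, 104, 71]), (276, [109, 107, 69]), (280, [111, 104, 71]), (284, [14, 30, 93]), (288, [14, 25, 111]), (292, [15, 22, 141]), (296, [17, 24, 150]), (300, [17, 24, 150]), (304, [111, 32, 104]), (308, [108, 152, 109]), (312, [108, 155, 110]), (316, [109, 154, 111]), (320, [108, 154, 111]), (324, [109, 158, 110]), (328, [108, 154, 109]), (332, [109, 158, 110]), (336, [108, 155, 110]), (340, [108, 165, 110]), (344, [108, 159, 111]), (348, [108, 163, 108]), (352, [108, 161, 108]), (356, [109, 157, 109]), (360, [108, 161, 109]), (364, [108, 161, 109]), (368, [114, 25, 51]), (372, [120, 18, 57]), (376, [120, 20, 64])]
```

The grip has not slipped: the stripe's front edge is at row 305 (predicted 307) and the bottom edge at 211. The key shows at rows 198–210, so I refine its position from here.

Run:
```python
from err import *
o,p=wrist(ctrl);hsv=cv2.cvtColor(p["color"],cv2.COLOR_BGR2HSV)
m=cv2.inRange(hsv,(5,100,90),(16,255,255))[180:215,280:350];n=cv2.connectedComponentsWithStats(m);print(n[2][1:]+[280,180,0,0,0])
i=1+np.argmax(n[2][1:,4]);x,y,w,h,_=n[2][i]+[280,180,0,0,0]
print("key base front left/right",ray(p,(x-.5,y+.0),.02),ray(p,(x+w-.5,y),.02))
W=cv2.inRange(hsv,(0,0,150),(180,30,255))
for r in(150,160,170,180):
    c=np.flatnonzero(np.abs(np.diff(hsv[r,230:410,1].astype(int)))>12)+230;print(r,c)
r=hsv[100:190,318];print([(100+2*i,v.tolist()) for i,v in enumerate(r[::2])])
```

```text
[[305 198  19  14 266]]
key base front left/right [0.50333096 0.22941312 0.02      ] [0.50420079 0.25284439 0.02      ]
150 [276 350 351]
160 [276 350]
170 [276 277 350]
180 [276 277 350]
[(100, [18, 66, 189]), (102, [18, 64, 194]), (104, [18, 63, 194]), (106, [18, 65, 192]), (108, [18, 61, 198]), (110, [19, 62, 194]), (112, [19, 61, 197]), (114, [19, 61, 197]), (116, [18, 61, 197]), (118, [18, 61, 196]), (120, [17, 64, 178]), (122, [17, 61, 188]), (124, [18, 60, 188]), (126, [16, 60, 188]), (128, [17, 57, 188]), (130, [18, 59, 191]), (132, [19, 56, 191]), (134, [18, 59, 191]), (136, [18, 60, 190]), (138, [17, 56, 192]), (140, [18, 55, 193]), (142, [18, 57, 192]), (144, [17, 62, 143]), (146, [17, 62, 140]), (148, [17, 23, 181]), (150, [17, 20, 209]), (152, [16, 21, 210]), (154, [16, 21, 210]), (156, [16, 21, 210]), (158, [17, 22, 211]), (160, [17, 22, 211]), (162, [17, 22, 211]), (164, [15, 19, 211]), (166, [16, 21, 211]), (168, [17, 19, 210]), (170, [17, 22, 210]), (172, [17, 22, 211]), (174, [18, 21, 210]), (176, [17, 19, 210]), (178, [16, 21, 211]), (180, [18, 21, 210]), (182, [18, 21, 210]), (184, [18, 21, 210]), (186, [17, 22, 210]), (188, [17, 20, 209])]
```

Request:
{"fn": "move_arm", "kwargs": {"increments": [[0.3,0.2,-0.1,0,0,0,0],[0.3,0.22,-0.01,0,0,0,0],[0.3,0,0,0.2,0,0,0],[0.3,0,0,0.4,0,0,0],[0.3,0,0,0.4,0,0,0],[0.3,0,0,0.4,0,0,0],[0.3,0,0,0.4,0,0,0],[0.3,0,0,0.4,0,0,0],[0.3,0,0,0.4,0,0,0],[0.3,0,0,0.3,0,0,0],[0.3,0,0,0.2,0,0,0],[0.3,0,0,0.2,0,0,0],[0.3,0,0,0.1,0,0,0],[0.3,0,0,0.1,0,0,0],[0.3,0,0,0,0,0,0],[0.3,0,0,0,0,0,0]]}}

```text
time_s: 18.8
ee_pos: [0.484, 0.242, 0.1512]
eef_rot: [-3.141, -0.001, 3.105]
force: [0.8, 0.8, -4.5]
grip_width: 0.0397
grip_force: 45.0
```

Run:
```python
from err import *
go(.484,.125,.2415,0,-.035)
p=ctrl.camera("scene")
# blue top stripe in scene view, top face height ~ .125+.045+rise
z=ctrl.get_obs()["ee_pos"][2]+.045
for k in blobs(p["color"],"blue",(240,200,350,340))[:2]:
    print(cv2.contourArea(k),k[:,0].mean(0),cv2.minAreaRect(np.array([ray(p,uv,z)[:2] for uv in k[:,0]],np.float32)*1000))
```

```text
[0.484  0.242  0.1512] q [ 0.4   0.33  1.61 -0.    1.2  -1.14] shift [-0.001 -0.009  0.524] turn [-0.001 -0.001 -0.002] w 0.0397 F [ 0.8  0.8 -4.5] [0.09 0.15 0.03]
49.5 [297.33333333 264.66666667] ((482.4356384277344, 244.6426239013672), (22.598426818847656, 24.801359176635742), 86.26667022705078)
```

Request:
{"fn": "move_arm", "kwargs": {"increments": [[0.3,0,0,0.06,0,0,0],[0.3,0,0,0.06,0,0,0],[0.3,0,0,0.06,0,0,0],[0.3,0,0,0.06,0,0,0],[0.3,0,0,0.04,0,0,0],[0.3,0,0,0.04,0,0,0],[0.3,0,0,0.04,0,0,0],[0.3,0,0,0,0,0,0]]}}

```text
time_s: 19.65
ee_pos: [0.4837, 0.2419, 0.1326]
eef_rot: [-3.14, -0.002, 3.104]
force: [0.0, -0.3, -3.9]
grip_width: 0.04
grip_force: 45.0
```

Request:
{"fn": "move_arm", "kwargs": {"increments": [[0.3,0,0,0.03,0,0,0],[0.3,0,0,0.03,0,0,0],[0.3,0,0,0.03,0,0,0],[0.3,0,0,0,0,0,0]]}}

```text
time_s: 20.05
ee_pos: [0.4837, 0.2419, 0.1281]
eef_rot: [-3.14, -0.002, 3.105]
force: [-0.6, 0.2, -4.5]
grip_width: 0.0397
grip_force: 45.0
```

Below the key's top with no contact, so the notch is over the key. The last millimetres go slowly.

Request:
{"fn": "move_arm", "kwargs": {"increments": [[0.3,0,0,0.02,0,0,0],[0.3,0,0,0.02,0,0,0],[0.3,0,0,0.01,0,0,0],[0.3,0,0,0,0,0,0]]}}

```text
time_s: 20.45
ee_pos: [0.4838, 0.242, 0.1272]
eef_rot: [-3.141, -0.001, 3.105]
force: [-7.4, -1.3, 9.5]
grip_width: 0.0396
grip_force: 45.0
```

Plate contact, about 14 N. I loosen the grip so the mould settles, then open.

Request:
{"fn": "move_arm", "kwargs": {"increments": [[0.3,0,0,0,0,0,0],[0.3,0,0,0,0,0,0],[0.3,0,0,0,0,0,0]], "force": 4}}

```text
time_s: 20.75
ee_pos: [0.4839, 0.2421, 0.1263]
eef_rot: [-3.141, -0.001, 3.105]
force: [-4.0, -0.1, 4.4]
grip_width: 0.0399
grip_force: 4.0
```

Request:
{"fn": "move_arm", "kwargs": {"increments": [[0.5,0,0,0,0,0,0],[0.6,0,0,0,0,0,0],[0.8,0,0,0,0,0,0],[0.9,0,0,0,0,0,0],[0.9,0,0,0,0,0,0],[0.9,0,0,0,0,0,0]]}}

```text
time_s: 21.35
ee_pos: [0.4838, 0.2419, 0.1258]
eef_rot: [-3.14, -0.002, 3.104]
force: [-1.1, -0.1, -0.1]
grip_width: 0.0826
grip_force: 0.0
```

Run:
```python
from err import *
go(.484,.125,.2415,0,-.035)
o,p=wrist(ctrl)
for k in blobs(p["color"],"blue")[:2]:print(cv2.contourArea(k),k[:,0].min(0),k[:,0].max(0))
```

```text
[0.4838 0.2419 0.1258] q [ 0.4   0.36  1.64 -0.    1.15 -1.14] shift [-0.004 -0.007  0.016] turn [-0.001 -0.002 -0.002] w 0.0826 F [-1.1 -0.1 -0.1] [-0.06  0.   -0.02]
3970.5 [286 299] [349 364]
2686.0 [288 409] [346 456]
```

Request:
{"fn": "move_arm", "kwargs": {"increments": [[0.9,0,0,-0.1,0,0,0],[0.9,0,0,-0.3,0,0,0],[0.9,0,0,-0.5,0,0,0],[0.9,0,0,-0.6,0,0,0],[0.9,0,0,-0.6,0,0,0],[0.9,0,0,-0.6,0,0,0],[0.9,-0.4,0,-0.6,0,0,0],[0.9,-0.6,0,-0.6,0,0,0],[0.9,-0.6,0,0,0,0,0],[0.9,-0.6,0,0,0,0,0],[0.9,0,0,0,0,0,0],[0.9,0,0,0,0,0,0]]}}

```text
time_s: 22.6
ee_pos: [0.594, 0.2379, 0.3202]
eef_rot: [-3.14, -0.003, 3.104]
force: [-0.0, -0.7, -0.4]
grip_width: 0.0847
grip_force: 0.0
```

Run:
```python
from err import *
from scipy.optimize import least_squares
o,p=wrist(ctrl);print(o["ee_pos"])
k=blobs(p["color"],"blue");print([(cv2.contourArea(c),c[:,0].mean(0).round()) for c in k[:3]])
c=min(k[:3],key=lambda c:abs(c[:,0].mean(0)[0]-318))
w=np.array([ray(p,uv,.170)[:2] for uv in c[:,0]],np.float32)*1000
print("stripe at z=.170",cv2.minAreaRect(w))
t=ctrl.camera("top")
for c in blobs(t["color"],"blue")[:4]:
    print("top",cv2.contourArea(c),c[:,0].mean(0).round(),cv2.minAreaRect(np.array([ray(t,uv,.17)[:2] for uv in c[:,0]],np.float32)*1000))
for c in blobs(t["color"],"yellow",(385,205,445,250))[:1]:print(cv2.minAreaRect(np.array([ray(t,uv,.162)[:2] for uv in c[:,0]],np.float32)*1000))
for q in ((.514,.2405,.17),):print(proj(t,q),proj(p,q))
```

```text
[0.59403925 0.23792629 0.32021557]
[(2962.5, array([317., 123.])), (8.5, array([479., 279.]))]
stripe at z=.170 ((511.2882385253906, 239.80006408691406), (22.537431716918945, 83.25543975830078), 88.38644409179688)
top 114.5 [312. 294.] ((377.67974853515625, 86.2534408569336), (19.57719612121582, 48.62797927856445), 37.455101013183594)
((546.0203857421875, -238.57325744628906), (79.58361053466797, 20.28334617614746), 1.811781883239746)
[255.4583804  241.83460434] [317.93377497 128.21361536]
```

Run:
```python
from err import *
p=ctrl.camera("scene");r=ctrl.cut_out("mould_blue",p)
print([(round(x["conf"],2),np.round(x["centre"]).tolist(),int(x["mask"].sum())) for x in r])
g=cv2.GaussianBlur(cv2.cvtColor(p["color"],cv2.COLOR_BGR2GRAY),(3,3),0);G=np.hypot(cv2.Sobel(g,cv2.CV_32F,1,0),cv2.Sobel(g,cv2.CV_32F,0,1))
C=np.array([[x,y,z] for x in(-.05,.05) for y in(-.02,.02) for z in(0,.15)])
E=[(0,1),(4,5),(6,7),(2,3),(1,5),(3,7),(1,3),(5,7)]
def score(dx,dy,dz,a):
    M=Ro.from_euler("zy",[-.035,-a]).as_matrix();P=np.array([.512+dx,.2405+dy,.02+dz])+C@M.T
    t=np.linspace(.05,.95,40)[:,None];s=0
    for i,j in E:
        uv=proj(p,P[i]*(1-t)+P[j]*t).astype(np.float32);s+=cv2.remap(G,uv[None,:,0],uv[None,:,1],cv2.INTER_LINEAR).mean()
    return s
import itertools
S=sorted(((score(dx,dy,dz,a),dx,dy,dz,a) for dx,dy,dz,a in itertools.product(np.arange(-.008,.0081,.002),np.arange(-.004,.0101,.002),(-.004,-.002,0,.002,.004,.008),np.arange(-.08,.081,.02))),reverse=True)
for s in S[:8]:print(np.round(s,3))
```

```text
[(0.79, [291.0, 287.0], 2622), (0.72, [180.0, 376.0], 961), (0.72, [225.0, 342.0], 534), (0.69, [288.0, 374.0], 1766)]
[ 1.748509e+03 -4.000000e-03  8.000000e-03 -2.000000e-03 -2.000000e-02]
[ 1.745755e+03 -4.000000e-03  8.000000e-03 -4.000000e-03 -2.000000e-02]
[ 1.743909e+03 -2.000000e-03  6.000000e-03 -4.000000e-03 -2.000000e-02]
[ 1.735104e+03 -6.000000e-03  8.000000e-03 -4.000000e-03 -4.000000e-02]
[ 1.713536e+03 -4.000000e-03  6.000000e-03 -4.000000e-03 -2.000000e-02]
[ 1.712929e+03 -6.000000e-03  1.000000e-02  0.000000e+00 -2.000000e-02]
[ 1.711568e+03 -6.000000e-03  6.000000e-03 -4.000000e-03 -4.000000e-02]
[ 1.708581e+03 -8.000000e-03  1.000000e-02 -2.000000e-03 -4.000000e-02]
```

In the scene view the mould sits within about 1–2 mm of the key, fully down and upright to about 0.02 rad. The wrist view gives its top centre 3 mm from the key. Handing in.

```bash
python3 -c "
from station import ctrl
print(ctrl.hand_in())"
```

```text
the job is handed in; nothing more can be done
None
```

I handed the job in at about 23 s of the 64 s: the blue mould stands on the base, its notch down over the key and centred to within about 3 mm by my measurements; yellow, checked after release, and red, last seen just after the lift, stood in the rack, the arm kept clear of the stamp and pot (not re-measured), and no verdict was returned.

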